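# Jack up the marked feed unit and hold it

### The job

Slide the little blue jack along the bench, without lifting it, until its saddle is centred under the lift lug that carries the red-and-white mark. Then push its orange handle fully down once as a trial lift, let it come right back up so the unit settles, and push it fully down again; finish while still holding the handle down, with the unit raised on the jack for the fitter. Raise the unit with the jack only, do not push or lift it by hand, and leave the plain unit, the bobbins and the other loose things where they are.

Things in the scene. Friction and masses are not known exactly. Their poses are not given: they have to be found in the camera images.
- jack: Small blue lever jack, loose, about 0.9 kg, standing flat on the bench. Base plate 235 mm long (x), 70 mm wide (y), 12 mm thick. Origin on the bench under the pivot block, a fixed blue block 36 x 36 mm whose top is 80 mm above the bench: the place to grip it across y from above (sides free down to 12 mm, the grip width is 36 mm). Own +x points to the saddle (its axis 75 mm ahead of the origin), -x to the handle; base plate runs from x = -125 to +110 mm.
- saddle_top (a point): Centre of the top of the jack's round dark steel saddle (44 mm diameter). 58 mm above the bench when down; rises 60 mm per rad of pump_handle, 30 mm for the full stroke.
- pump_handle (a joint): Angle of the jack's pump handle: 0 = fully up (about 29 degrees above level, where a return spring and the load push it), 0.5 rad = fully down at its stop (level). Springs back up by itself when not held. Turns in the jack's x-z plane about the pivot, 60 mm above the bench over the jack's origin. Pressing at the paddle takes about 4 N without load, 8 to 17 N while lifting the unit.
- paddle (a point): Centre of the top face of the orange paddle (36 x 34 mm) at the end of the pump handle, the place to press down. When up it lies 99 mm behind the jack's origin (own -x) and 122 mm above the bench; when fully down 117 mm behind and 67 mm above the bench.
- marked_unit: Cream roller feed unit, fixed to the bench, with the red-and-white target mark on top of its lift lug. Origin on the bench straight below the centre of the lift point when the bed is down; own +x points away from the lug towards the unit (its base starts 90 mm from the origin, the rollers' housing 120 mm, 155 mm high; 120 mm wide). The lug is a grey bar 40 mm wide and 10 mm thick, from x = -20 to +85 mm, open beneath.
- marked_unit_pad (a point): Lift point: centre of the underside of the marked lug, straight under the target mark, 70 mm above the bench while the unit rests on its front feet. The unit's bed (about 3 kg) is hinged 260 mm behind this point and falls back by itself; the jack's full stroke raises this point by about 18 mm.
- plain_unit: The second, identical feed unit with a plain lug without any mark (origin and axes as for the marked one). Not to be lifted.
- plain_unit_pad (a point): Centre of the underside of the plain lug, 70 mm above the bench; must stay down.
- red_bobbin: Loose brass bobbin with a red cap, 30 mm diameter, 66 mm high, standing between the units; origin at the centre of its underside. To be left alone.
- green_bobbin: The same with a green cap, to the left.
- blue_bobbin: The same with a blue cap, to the right.
- spanner: Loose steel spanner 170 mm long lying on the left. To be left alone.
- core: Loose cardboard core ring, 84 mm diameter, 60 mm high, on the right. To be left alone.
- oil_jar: Loose jar, 56 mm diameter, 75 mm high, on the right. To be left alone.
Not all that is in view belongs to the job. Of the things that look like the jack, the middle-sized one is meant.

How it is judged:
On the way, in this order (a step that is already met when the one before it is completed fails the run):
1. the saddle stands under the marked lift point, handle up (horizontal distance between saddle_top and marked_unit_pad below 0.012 m and value of joint pump_handle below 0.06 rad and contact force between the fingers and jack below 0.5 N), for 0.2 s.
2. trial lift: handle fully down and the marked unit raised by the jack (horizontal distance between saddle_top and marked_unit_pad below 0.012 m and value of joint pump_handle above 0.42 rad and height (world z) of marked_unit_pad above 0.081 m), for 0.1 s.
3. handle back up and the unit settled on its feet (value of joint pump_handle below 0.06 rad and height (world z) of marked_unit_pad below 0.073 m), for 0.2 s.
At the end, for the whole second after the job is handed in: Gripper still presses the handle (over 2 N) at 0.42 rad or more; the jack stands flat, saddle within 15 mm of the marked lift point, alone carrying the unit (over 3 N) with the lift point raised 11 mm or more; plain unit down; loose things within 20 mm of their start (horizontal distance between saddle_top and marked_unit_pad below 0.015 m and value of joint pump_handle above 0.42 rad and height (world z) of marked_unit_pad above 0.081 m and contact force between the fingers and jack above 2 N and contact force between jack and marked_unit above 3 N and contact force between each of the arm, the fingers and marked_unit below 0.5 N and height (world z) of plain_unit_pad below 0.074 m and height (world z) of jack below 0.006 m and angle between jack's own z axis and vertical below 0.08 rad and distance of each of red_bobbin, green_bobbin, blue_bobbin, spanner, core, oil_jar from where it was at the start of the episode below 0.02 m); the arm keeps its last pose, push and grip.
It fails at once if the jack is lifted off the bench or tipped (height (world z) of jack above 0.012 m or angle between jack's own z axis and vertical above 0.2 rad).
It fails at once if the plain unit is raised (height (world z) of plain_unit_pad above 0.076 m).
It fails at once if the robot pushes or lifts the marked unit itself (contact force between any of the fingers, the arm and marked_unit above 5 N).
It fails at once if a bystander is moved (distance of any of red_bobbin, green_bobbin, blue_bobbin, spanner, core, oil_jar from where it was at the start of the episode above 0.02 m).
It also fails if it takes over 72 s, if anything falls off the work surface, if the arm or the gripper's body presses on something with over 40 N, if the wrist force passes 120 N, or if a joint passes its speed limit or range.

### The arm

A 6-joint arm with a two-finger parallel gripper is mounted at the origin on the work surface. World frame = base frame: x ahead of the robot, y to its left, z up, the work surface at z = 0. Lengths are in m, angles in rad, forces in N, time in s.
With the tool pointing down it reaches from about 0.375 to 0.975 m from the base axis. Payload 3.8 kg.
Tool frame: the origin (TCP) lies midway between the tips of the shut fingers; the grasp point (between the pads) lies 19 mm behind it; z points along the fingers, y is the line along which they close (so a half turn about z gives the same grasp; the last joint's range is limited). The gripper opens to 88 mm and grips with 3 to 60 N. Pads are 18 mm wide; open, the fingers measure 123 mm over their backs; the gripper's body (75 mm by 187 mm) begins 45 mm behind the grasp point.
Start: joints at [-1.158, 0.264, 1.604, -0, 1.274, -0.037], TCP at [0.293, -0.608, 0.239] pointing down, gripper open.
Joint ranges: [-2.63, 2.63], [-0.94, 2.18], [0.31, 2.57], [-1.31, 4.45], [0, 2.66], [-2.55, 2.55]. Speed limits (rad/s): [2.57, 2.57, 3.14, 3.14, 3.14, 3.14].

### API

Orientations are given as a rotation vector (axis times angle).
In Python, from cell import manip, inverse_kinematics, cams, order gives the robot as it stands. Calls block until the motion is done:
- manip.move_pose(position, orientation): joint-space move of the TCP to a pose.
- manip.move_linear(position, rate=0.15, rot=None): straight line of the TCP; rot=None keeps the orientation; rate is the mean speed in m/s.
- manip.set_joints(angles): joint-space move.
- manip.set_gripper(opening, force=None): finger opening in m; force is the grip in N (None keeps the last); returns when the fingers have stopped.
- manip.dwell(seconds).
- inverse_kinematics(position, orientation): joint angles nearest the present ones, or None.
- manip.state(): the state.
- cams.capture(name): name is "side" or "top" or "wrist"; returns a dict with "image" (480x640x3 uint8, blue, green, red), "z_map" (480x640 float32, m along the optical axis (not along the pixel's ray), 0 where there is no reading), "intrinsics" (3x3 intrinsics, pixels), "k1" (the pictures are not rectified: a ray, as slopes to the right and down, at radius r is drawn at 1 + k1 r^2 times it, then the intrinsics apply), "position" and "orientation" of the camera in the world; the wrist camera has in their place "T_tool_cam" (4x4, takes a point from camera to tool coordinates, whose origin is the TCP and whose axes are the flange's). Camera axes: x right, y down, z forward; pixel columns grow to the right and rows downward; lengths in m; the calibration is good to about 2 mm. A picture is of the moment at which its call begins: read the wrist's pose just before it.
A pose or a line that the arm cannot do raises manip.IKError and nothing moves.
- order.close_job(): hands the job in; it is judged then, once.
The state is a dict: "clock": time; "joint_pos": joint angles; "joint_velocities": joint speeds; "tau": joint torques, N m; "tool_pos": TCP position; "tcp_rot": TCP orientation; "contact_force": force on the tool from outside, world axes, zero at the start; "moment": the same for the moment, N m; "gripper_width": finger opening in m; "grasp_force": force on a finger pad.
Only numpy, scipy, OpenCV 4.12 (cv2) and the standard library are available. Lean on these libraries where they do the work, as an engineer would, in place of code of your own. Each camera call takes 0.05 s, during which the arm holds its last target. There are 200 camera calls.

## Working session

There is one attempt and no reset: what is moved stays moved. The work goes in short steps, each a Python script; the robot and the scene stay as the last script left them, time stands still between calls to the robot, and variables do not carry over. Pictures are saved under pics/ and viewed, at most 10 in all, crops included, and the job is handed in when it is done.

```bash
ls; mkdir -p pics; cat > h.py <<'E'
import numpy as np, cv2
from scipy.spatial.transform import Rotation as R
from cell import manip, inverse_kinematics, cams, order
def shot(name):
    s=manip.state(); c=cams.capture(name)
    if 'T_tool_cam' in c:
        T=np.eye(4); T[:3,:3]=R.from_rotvec(s['tcp_rot']).as_matrix(); T[:3,3]=s['tool_pos']
        c['T']=T@c['T_tool_cam']
    else:
        T=np.eye(4); o=np.array(c['orientation'],float)
        T[:3,:3]=o if o.shape==(3,3) else R.from_rotvec(o).as_matrix(); T[:3,3]=c['position']; c['T']=T
    return c
def ray(c,uv):
    K=np.array(c['intrinsics']); k=c['k1']
    p=cv2.undistortPoints(np.array(uv,float).reshape(-1,1,2),K,np.array([k,0,0,0,0.])).reshape(-1,2)
    return np.c_[p,np.ones(len(p))]
def pts(c,uv):  # by depth
    uv=np.atleast_2d(uv); z=np.array([np.median([d for d in c['z_map'][int(v)-1:int(v)+2,int(u)-1:int(u)+2].ravel() if d>0] or [0]) for u,v in uv])
    return (c['T'][:3,:3]@(ray(c,uv)*z[:,None]).T).T+c['T'][:3,3]
def onz(c,uv,h):  # by known height
    d=(c['T'][:3,:3]@ray(c,np.atleast_2d(uv)).T).T; o=c['T'][:3,3]
    return o+d*((h-o[2])/d[:,2])[:,None]
E
python3 - <<'E'
from h import *
import pickle
for n in ('top','side'):
    c=shot(n); cv2.imwrite(f'pics/{n}0.png',c['image']); pickle.dump(c,open(n+'0.pkl','wb'))
    print(n,c['T'].round(3).tolist(),c['k1'],c['orientation'])
print(manip.state())
E
```

```text
pics
top [[0.008, -0.993, 0.119, 0.393], [-1.0, -0.011, -0.025, 0.006], [0.026, -0.119, -0.993, 1.122], [0.0, 0.0, 0.0, 1.0]] -0.06224185928872441 [-2.18200419  2.16154198 -0.15796991]
side [[-0.987, -0.101, 0.127, 0.368], [-0.162, 0.686, -0.709, 0.87], [-0.015, -0.72, -0.693, 0.964], [0.0, 0.0, 0.0, 1.0]] 0.012508092933588446 [-0.21978779  2.81332005 -1.19482559]
{'clock': 0.1, 'joint_pos': array([-1.15787097e+00,  2.64644532e-01,  1.60522577e+00,  3.02825144e-06,
        1.27370821e+00, -3.69195490e-02]), 'joint_velocities': array([-0.00137336, -0.0023881 , -0.00324197,  0.000269  , -0.00149163,
        0.00036617]), 'tau': array([ 2.93529283e-04, -5.03618503e+01, -3.58071363e+01,  7.30114128e-02,
        2.33092991e-02, -5.10282598e-05]), 'tool_pos': array([ 0.29323772, -0.60726664,  0.23754124]), 'tcp_rot': array([-3.06055836e+00, -7.00235226e-01,  5.78175686e-04]), 'contact_force': array([-0.29522282, -0.21973794,  0.20307432]), 'moment': array([0.00093465, 0.01413997, 0.00700601]), 'grasp_force': 0.0, 'gripper_width': 0.08816178545525931}
```

View pics/top0.png

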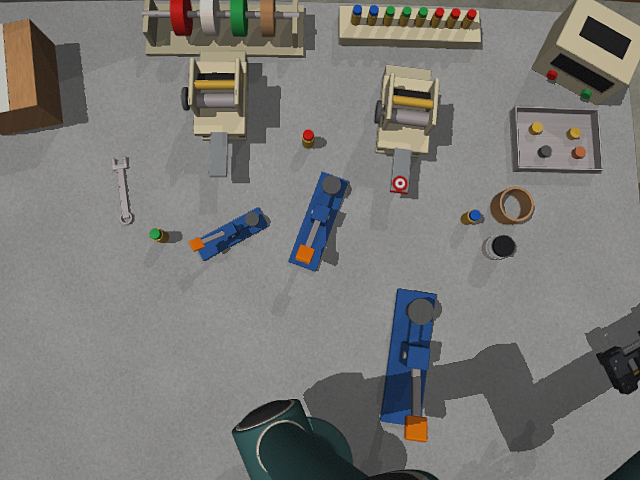

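View pics/side0.png

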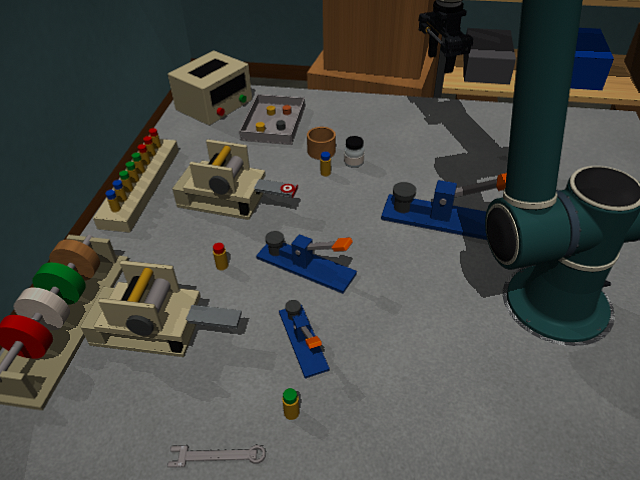

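The top view shows three jacks: small (230,235), middle (320,222) and large (410,360). The marked lug is at (400,184) and the plain lug at (218,155). I'll enlarge the middle jack and the marked lug.

```bash
python3 - <<'E'
import cv2
i=cv2.imread('pics/top0.png')[60:280,280:450]
cv2.imwrite('pics/crop1.png',cv2.resize(i,None,fx=2.7*1.0,fy=2.7,interpolation=cv2.INTER_CUBIC))
E
```

```text
(no output)
```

View pics/crop1.png

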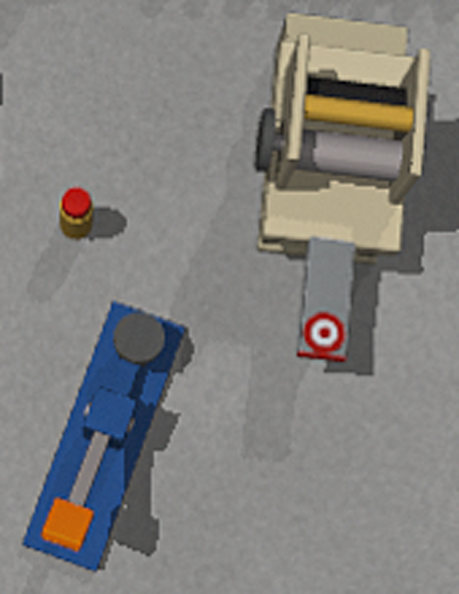

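```bash
python3 - <<'E'
from h import *
import pickle
c=pickle.load(open('top0.pkl','rb'))
f=lambda *a:[(x/2.7+280-.3,y/2.7+60-.3) for x,y in a]
for n,h,p in [('saddle',.058,(139,336)),('block',.08,(109,412)),('paddle',.122,(68,524)),('mark',.08,(324,332)),('c1',.012,(112,303)),('c2',.012,(188,328)),('c3',.012,(99,570)),('c4',.012,(24,544)),('lugL0',.08,(310,238)),('lugL1',.08,(299,355)),('lugR0',.08,(353,242)),('lugR1',.08,(347,355)),('redb',.066,(76,202))]:
    print(n,onz(c,f(p),h)[0].round(4),pts(c,f(p))[0].round(4))
for n,h,p in [('blueb',.066,(475,216)),('core',.06,(516,206)),('bigjack block',.08,(417,355)),('big saddle',.058,(421,311)),('unitcorner',.155,(437,75)),('plain lug end',.08,(218,172)),('small saddle',.05,(253,218)),('small base',.01,(203,257))]:
    print(n,onz(c,[p],h)[0].round(4),pts(c,[p])[0].round(4))
C=onz(c,f((112,303),(188,328),(99,570),(24,544)),.012)
print([np.linalg.norm(C[i]-C[i-1]).round(4) for i in range(4)])
E
```

```text
saddle [ 0.6448 -0.0524  0.058 ] [ 0.645  -0.0524  0.0574]
block [ 0.5742 -0.0263  0.08  ] [ 0.574  -0.0263  0.0812]
paddle [0.4763 0.007  0.122 ] [0.476  0.007  0.1252]
mark [ 0.6456 -0.2087  0.08  ] [ 0.6449 -0.2082  0.0827]
c1 [ 0.6858 -0.0304  0.012 ] [ 0.6886 -0.0307  0.0015]
c2 [ 0.6637 -0.0991  0.012 ] [ 0.6659 -0.1     0.0032]
c3 [ 0.4451 -0.0206  0.012 ] [ 0.4457 -0.0209  0.001 ]
c4 [0.4674 0.0456 0.012 ] [0.468  0.0459 0.0033]
lugL0 [ 0.728 -0.198  0.08 ] [ 0.7275 -0.1976  0.0817]
lugL1 [ 0.6253 -0.187   0.08  ] [ 0.6423 -0.2012  0.0035]
lugR0 [ 0.7252 -0.2352  0.08  ] [ 0.725  -0.235   0.0808]
lugR1 [ 0.6259 -0.2281  0.08  ] [ 0.6425 -0.2448  0.0055]
redb [0.7612 0.0033 0.066 ] [0.7612 0.0033 0.066 ]
blueb [ 0.5728 -0.3876  0.066 ] [ 0.5726 -0.3871  0.0672]
core [ 0.5992 -0.4901  0.06  ] [ 0.6106 -0.5177  0.0009]
bigjack block [ 0.2579 -0.2427  0.08  ] [ 0.2615 -0.236   0.1079]
big saddle [ 0.3535 -0.2583  0.058 ] [ 0.3543 -0.2531  0.0793]
unitcorner [ 0.8737 -0.2814  0.155 ] [ 0.9491 -0.3264  0.0034]
plain lug end [0.6647 0.2073 0.08  ] [0.6642 0.207  0.0817]
small saddle [0.5641 0.1282 0.05  ] [0.5648 0.1287 0.0457]
small base [0.4753 0.2494 0.01  ] [0.4752 0.2492 0.0108]
[np.float64(0.2313), np.float64(0.0722), np.float64(0.2323), np.float64(0.0698)]
```

The measurements agree with the given sizes: plate 232 x 71 mm, saddle offset 75 mm, and heights that match. The jack is at about (0.574,-0.026) with yaw -19.7°. The mark is at (0.6456,-0.2087), with the lug axis at about -5°. Next I grip the jack and slide it.

```bash
cat >> h.py <<'E'
def rot(yaw,flip=0):  # tool down, tool y across jack y
    a=np.radians(yaw)+np.pi*flip; x=np.array([np.cos(a),np.sin(a),0]); z=np.array([0,0,-1.])
    return R.from_matrix(np.c_[x,np.cross(z,x),z]).as_rotvec()
E
python3 - <<'E'
from h import *
b=np.array([.574,-.0263]); 
sols=[(f,inverse_kinematics([*b,.22],rot(-19.7,f))) for f in (0,1)]
print(sols)
f=min((s for s in sols if s[1] is not None),key=lambda s:abs(s[1][5]))[0]; print(f)
manip.move_pose([*b,.22],rot(-19.7,f))
manip.move_linear([*b,.10],rate=.15)
manip.move_linear([*b,.041],rate=.06)
s=manip.state(); print(s['clock'],s['tool_pos'],s['contact_force'])
manip.set_gripper(.03,15)
s=manip.state(); print(s['clock'],s['tool_pos'],s['contact_force'],s['gripper_width'],s['grasp_force'])
c=shot('top'); cv2.imwrite('pics/top1.png',c['image'][120:300,250:480].repeat(2,0).repeat(2,1))
E
```

```text
[(0, array([-8.91346939e-02,  8.79018088e-02,  1.84437073e+00, -4.44089210e-16,
        1.20932012e+00,  1.82549150e+00])), (1, array([-8.91346939e-02,  8.79018088e-02,  1.84437073e+00, -4.44089210e-16,
        1.20932012e+00, -1.31610116e+00]))]
1
4.4833 [ 0.57448283 -0.02633904  0.04145648] [-0.31429295 -1.04674154 -0.14312673]
5.3167 [ 0.57410904 -0.02609787  0.04101267] [ 0.73909065  1.54126707 -0.27748406] 0.035946204221048716 14.99972358928062
```

```bash
python3 - <<'E'
from h import *
m=np.array([.6456,-.2087]); yaw=-5.
t=m-.075*np.array([np.cos(np.radians(yaw)),np.sin(np.radians(yaw))])
mid=t+[-.02,.05]
print(t); z=manip.state()['tool_pos'][2]
manip.move_linear([*mid,z],rate=.05,rot=rot(yaw,1))
manip.move_linear([*t,z],rate=.05)
s=manip.state(); print(s['clock'],s['tool_pos'],s['contact_force'],s['gripper_width'])
manip.set_gripper(.075); 
p=s['tool_pos']
manip.move_linear([*p[:2],.20],rate=.12)
manip.move_pose([.42,-.05,.25],rot(yaw,1))
print(manip.state()['clock'])
for n in ('top','side'):
    c=shot(n); 
    import pickle; pickle.dump(c,open(n+'1.pkl','wb'))
    i=c['image'][120:300,330:490] if n=='top' else c['image'][120:280,180:400]
    cv2.imwrite(f'pics/{n}2.png',cv2.resize(i,None,fx=3,fy=3,interpolation=cv2.INTER_CUBIC))
E
```

```text
[ 0.5708854  -0.20216332]
9.3 [ 0.56949289 -0.20037473  0.04104199] [-3.28662712  6.48456934  5.61714175] 0.036115113873138406
12.375
```

View pics/top2.png

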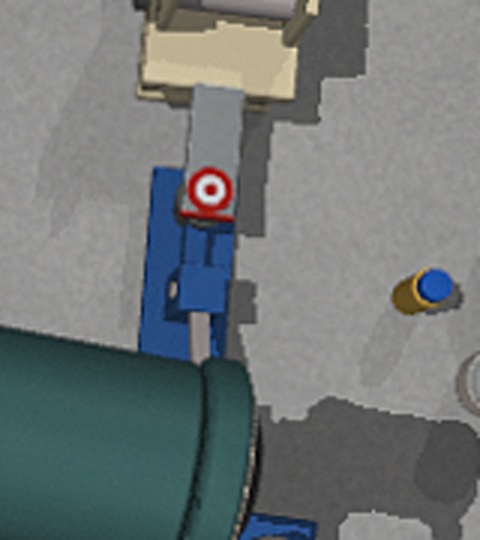

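View pics/side2.png

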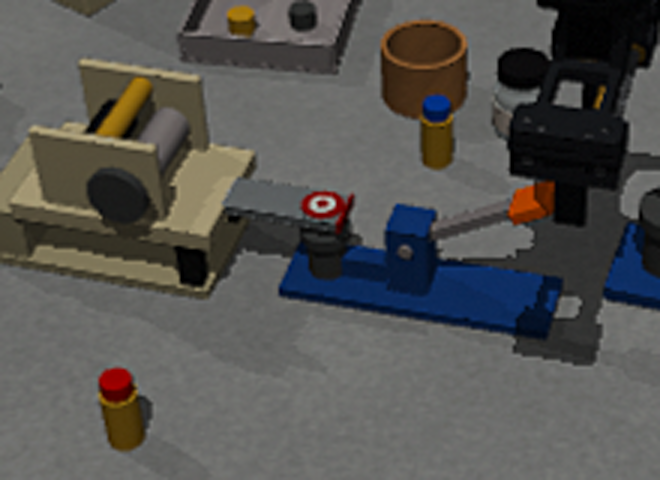

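```bash
python3 - <<'E'
from h import *
import pickle
c=pickle.load(open('top1.pkl','rb')); s=pickle.load(open('side1.pkl','rb'))
f=lambda a,b:[(a/3+330-.33,b/3+120-.33)]
for n,h,p in [('mark',.08,(210,189)),('block',.08,(203,287)),('fr-left corner',.012,(154,169)),('left edge',.012,(139,352)),('blockbackR',.08,(228,266)),('blockbackL',.08,(181,264)),('blfrontL',.08,(178,308)),('blfrontR',.08,(224,311))]:
    print(n,onz(c,f(*p),h)[0].round(4),pts(c,f(*p))[0].round(4))
g=lambda a,b:[(a/3+180-.33,b/3+120-.33)]
for n,h,p in [('mark',.08,(323,206)),('block',.08,(411,220)),('paddle',.122,(532,200))]:
    print('side',n,onz(s,g(*p),h)[0].round(4),pts(s,g(*p))[0].round(4))
E
```

```text
mark [ 0.6455 -0.2086  0.08  ] [ 0.6446 -0.2079  0.0837]
block [ 0.5695 -0.2021  0.08  ] [ 0.5689 -0.2014  0.0835]
fr-left corner [ 0.6779 -0.1769  0.012 ] [ 0.6776 -0.1767  0.0132]
left edge [ 0.5275 -0.1633  0.012 ] [ 0.4557 -0.0729  0.6055]
blockbackR [ 0.5859 -0.2215  0.08  ] [ 0.598  -0.2358  0.0146]
blockbackL [ 0.5869 -0.1855  0.08  ] [ 0.5982 -0.1967  0.0194]
blfrontL [ 0.5531 -0.1829  0.08  ] [ 0.5535 -0.1834  0.0772]
blfrontR [ 0.5513 -0.2179  0.08  ] [ 0.5512 -0.2178  0.0806]
side mark [ 0.641  -0.2046  0.08  ] [ 0.6409 -0.2043  0.0803]
side block [ 0.5651 -0.197   0.08  ] [ 0.5652 -0.1975  0.0795]
side paddle [ 0.4644 -0.1849  0.122 ] [ 0.4644 -0.1847  0.1222]
```

Both cameras put the mark 76 mm ahead of the block at -5°, so the saddle is within about 2 mm of the lift point, with the handle up. Now the trial press.

```bash
cat >> h.py <<'E'
B=np.array([.569,-.2010]); D=np.array([np.cos(np.radians(-5.1)),np.sin(np.radians(-5.1))])
def pad(th,dz=0):  # TCP on the paddle top at handle angle th
    a=np.arctan2(62,99)-th; return [*(B-.117*np.cos(a)*D),.060+.117*np.sin(a)+dz]
def rep(t=''):
    s=manip.state(); print(t,round(s['clock'],2),s['tool_pos'].round(4),s['contact_force'].round(1)); return s
def press():
    for th in (0,.1,.2,.3,.4,.47):
        manip.move_linear(pad(th),rate=.06); rep(th)
    for dz in np.arange(0,-.016,-.002):
        manip.move_linear(pad(.5,dz),rate=.03); manip.dwell(.15)
        s=rep(('dz',round(dz,3)))
        if s['contact_force'][2]>28: break
E
python3 - <<'E'
from h import *
manip.set_gripper(0,10)
manip.move_pose(pad(0,.08),rot(-5.1,1)); manip.move_linear(pad(0,.015)); rep()
press()
c=shot('side'); cv2.imwrite('pics/side3.png',cv2.resize(c['image'][120:280,180:400],None,fx=3,fy=3,interpolation=cv2.INTER_CUBIC))
E
```

```text
14.87 [ 0.4707 -0.1915  0.1379] [ 0.7 -0.3 -0.4]
0 15.27 [ 0.471  -0.1926  0.1226] [ 1.7 -1.9  3.2]
0.1 15.61 [ 0.4647 -0.1918  0.112 ] [1.1 1.2 1.5]
0.2 15.95 [ 0.4612 -0.1917  0.1023] [ 1.4 -0.3  8.2]
0.3 16.29 [ 0.4578 -0.1914  0.0914] [2.7 0.8 8.1]
0.4 16.63 [ 0.4554 -0.1912  0.08  ] [2.2 0.2 8.7]
0.47 16.92 [ 0.4544 -0.1911  0.0719] [2.4 0.5 9.2]
('dz', np.float64(0.0)) 17.33 [ 0.4541 -0.191   0.0686] [1.1 0.8 9.2]
('dz', np.float64(-0.002)) 17.73 [ 0.4541 -0.191   0.0672] [-0.8  2.1 14. ]
('dz', np.float64(-0.004)) 18.13 [ 0.4541 -0.191   0.0667] [-4.9  3.7 26.7]
('dz', np.float64(-0.006)) 18.53 [ 0.4542 -0.1911  0.0662] [-10.1   5.3  37.4]
```

View pics/side3.png

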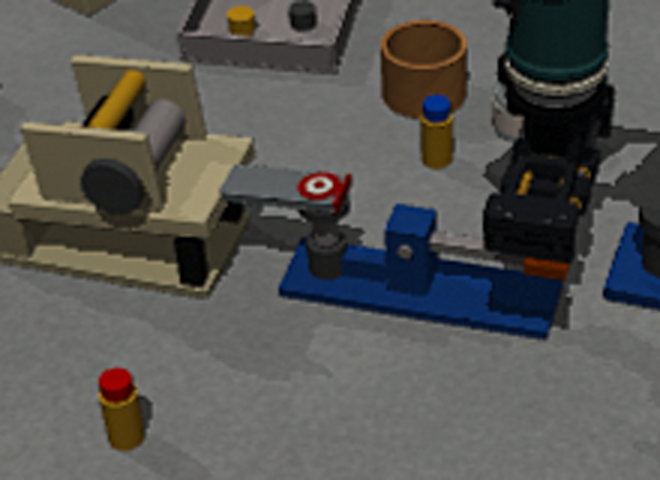

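The trial lift worked: the lug is up, the jack hasn't moved and the handle is level at its stop. Next I release, check that everything is settled, and press again.

```bash
python3 - <<'E'
from h import *
import h
g=lambda a,b:[(a/3+180-.33,b/3+120-.33)]
def mark(t):
    c=shot('side'); print(t,'lug',pts(c,g(322,206))[0].round(4),pts(c,g(290,200))[0].round(4),'block',pts(c,g(411,220))[0].round(4),'paddle',pts(c,g(532,200))[0].round(4)); return c
mark('raised')
for th in (.4,.2,0): manip.move_linear(pad(th,.004),rate=.06)
manip.move_linear(pad(0,.03),rate=.08); manip.dwell(1); rep('up'); mark('settled')
for th in (0,.1,.2,.3,.4,.47): manip.move_linear(pad(th),rate=.06)
for dz in (0,-.002,-.004): manip.move_linear(pad(.5,dz),rate=.03); manip.dwell(.3); rep(dz)
manip.dwell(.5); s=rep(); c=mark('raised again')
cv2.imwrite('pics/side4.png',cv2.resize(c['image'][120:280,180:400],None,fx=3,fy=3,interpolation=cv2.INTER_CUBIC))
E
```

```text
raised lug [ 0.6371 -0.186   0.0952] [ 0.6649 -0.1902  0.095 ] block [ 0.5654 -0.1985  0.0788] paddle [ 0.4588 -0.1227  0.1717]
up 21.7 [ 0.4702 -0.1922  0.1521] [ 0.4  0.1 -0.3]
settled lug [ 0.6416 -0.2036  0.0807] [ 0.6713 -0.213   0.0763] block [ 0.5654 -0.1986  0.0787] paddle [ 0.4645 -0.1857  0.1214]
0 24.62 [ 0.4544 -0.1911  0.0687] [1.6 1.3 9. ]
-0.002 25.17 [ 0.4543 -0.1911  0.0672] [-1.1  2.5 12.8]
-0.004 25.72 [ 0.4543 -0.1911  0.0667] [-4.9  5.2 25.4]
 26.22 [ 0.4543 -0.1911  0.0667] [-5.1  3.6 24.7]
raised again lug [ 0.6372 -0.1862  0.095 ] [ 0.6652 -0.1911  0.0943] block [ 0.5651 -0.1972  0.0799] paddle [ 0.4587 -0.1224  0.172 ]
```

View pics/side4.png

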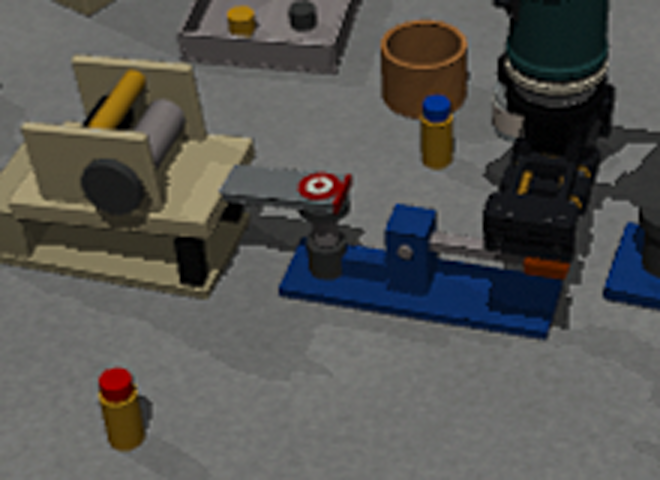

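The unit settled, with the lug top back at about 0.08 m and the paddle at 0.121 m. It is now raised again, with the handle held down at about 25 N and the jack unmoved.

```bash
python3 -c "
from h import *
print(order.close_job())"
```

```text
the job is handed in; nothing more can be done
None
```

The job is handed in: the middle-sized jack is under the marked lug, the trial lift, settling and second lift are done, and the arm is holding the handle down at about 25 N with the unit raised; no verdict came back.

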